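Set a cardboard tube in the filling stand and bring the funnel over it

ROBOT

A 6-joint arm with a two-finger parallel gripper is mounted at the origin on the work surface. World frame = base frame: x ahead of the robot, y to its left, z up, the work surface at z = 0. Lengths are in m, angles in rad, forces in N, time in s.
With the tool pointing down it reaches from about 0.35 to 0.775 m from the base axis. Payload 7.3 kg.
Tool frame: the origin (TCP) lies on the front face of the gripper's body, between the roots of the fingers; the fingertips stand ahead of it and the grasp point (between the pads) lies 47 mm ahead of it (finger_overhang is the z of the fingertips in the tool frame, in m); z points along the fingers, y is the line along which they close (so a half turn about z gives the same grasp; the last joint's range is limited). The gripper opens to 92 mm and grips with 3 to 60 N. Pads are 19 mm wide; open, the fingers measure 130 mm over their backs; the gripper's body (75 mm by 190 mm) begins 47 mm behind the grasp point.
Start: joints at [1.133, 0.342, 1.524, -0, 1.275, -0.146], TCP at [0.151, 0.503, 0.292] pointing down, gripper open.
Joint ranges: [-2.53, 2.53], [-0.77, 2.02], [0.04, 2.7], [-1, 4.14], [0.28, 2.66], [-3.11, 3.11]. Speed limits (rad/s): [2.57, 2.57, 3.14, 3.14, 3.14, 3.14].

INTERFACE

Orientations are given as [roll, pitch, yaw] about the fixed x, y, z axes, in that order (R = Rz(yaw) Ry(pitch) Rx(roll)).
In Python, from cell import * gives the robot as it stands. The module is installed in compiled form; this text tells all that it offers.
- The arm moves only by the tool arm_command, never from a script. Its argument "series" is a list of rows, each an object of numbers: "x", "y", "z": the shift along the tool's x, y, z in mm; "rx", "ry", "rz": the turn, a rotation vector about the tool's x, y, z in degrees. A call has 1 to 20 rows; each row is the pose to reach, as a shift and turn from the pose commanded when the call began, along the tool's axes at that moment; what a row does not reach only later rows make up. A row lasts 1/10 s, in which the tool goes at most 50 mm and 8.59 degrees, less where a joint would pass 70% of its speed; a pose out of reach is approached as far as the arm can. A call with a gripper value outside its range is refused whole. "hand" is the finger opening in mm, from 0 to 91.8, set as the call begins (left out, the last holds). The fingers move at their own pace and stop on an object; "squeeze" is the grip in N (left out, the last holds). Time passes only in rows, so rows that repeat a pose let the fingers close. It gives the time, the measured TCP pose, the force, the opening and the grip force at its end, in the units of the state.
- observe(): the state, without advancing time (a new reading comes with each control period).
- read_camera(name): name is "side" or "top"; returns a dict with "pixels" (384x512x3 uint8, blue, green, red), "K" (3x3 intrinsics, pixels), "rvec" (rotation vector, rad) and "tvec" (3), from world to camera coordinates, as OpenCV has them. Camera axes: x right, y down, z forward; pixel columns grow to the right and rows downward; lengths in m; the calibration is good to about 2 mm. A picture is of the moment at which its call begins. There is no depth.
- hand_in(): hands the job in; it is judged then, once.
Trained networks look in a picture, given as the dict that the camera call returned (one of the last four; its "shot" number tells which), for a name from the list of things; names that differ only in an ending like _2 or _b are one class to them, and where a whole thing is asked for, a point or a joint stands for the part that bears it (a point fixed in the world has none). Each returns a list of dicts, best first, with "confidence" (0 to 1); they miss things now and then, are a little off and sometimes report something else, mostly with a low value. They report only what shows in the picture. A call takes as long as a camera call.
- boxes_of(picture, query): "point" ([x, y, z] in m, in world coordinates, good to about 4 mm: the middle of the surface that is visible of it).
- trace(picture, query): "pixels" (384x512 bool, what is visible of it).
- mark_of(picture, query): "point" ([x, y, z] in m, in world coordinates, good to about 4 mm: a listed point, or the origin of a listed thing).
The state is a dict: "time": time; "qpos": joint angles; "qvel": joint speeds; "joint_efforts": joint torques, N m; "tool_pos": TCP position; "tool_rot": TCP orientation; "contact_force": force on the tool from outside, world axes, zero at the start; "torque": the same for the moment, N m; "opening": finger opening in m; "grip_force": force on a finger pad.
Only numpy, scipy, OpenCV 4.12 (cv2) and the standard library are available. Lean on these libraries where they do the work, as an engineer would, in place of code of your own. Each camera call takes 0.05 s, during which the arm holds its last target. There are 200 camera calls.

TASK

Slide the big open cardboard tube across the table into the blue filling stand until it is fully home against the back of the bay; keep it standing upright and do not lift it off the table, because the plug in its foot is not glued yet. Then swing the red funnel round by its arm until its spout is centred over the tube's mouth, and let go. Leave the glue bottle and the finished yellow-capped tube where they stand.

Things in the scene. Friction and masses are not known exactly. Their poses are not given: they have to be found in the camera images.
- tube: Plain brown cardboard tube standing upright on the table, open at the top, white plug in the foot, about 0.2 kg. Outside diameter 84 mm, inside 74 mm, height 100 mm: too wide for the gripper to close round. Origin on its axis at the underside; z points up along the axis. Pushed near its top it tips over; pushed with the fingertips 50 mm or less above the table it slides.
- stand: Blue wooden filling stand fixed to the table. Origin: on the table, where the centre of the tube's underside is when fully home. x points from the mouth to the back (the tube goes in along +x), z up. Bay without floor, open on top: side walls 45 mm high, 12 mm thick, 90 mm apart inside, x -25 to +60 mm; back wall's inner face at x +42. Steel post, 22 mm thick, 158 mm high, at x +90, y 0.
- funnel_arm (a joint): Angle (rad) of the level arm that carries the funnel round the upright post. At 0 the arm points along the stand's -x and the spout is over the stand's origin; positive is swung out to the stand's +y side. Range -0.5 to 1.7: there is no stop at 0. It starts at 0.9 to 1.3, and light friction (about 0.12 N m) holds it where it is left.
- spout (a point): Centre of the lower end of the red funnel's spout, 108 mm above the table (8 mm above the tube's mouth), 90 mm from the post's axis. The spout is 20 mm across; the funnel's rim is 72 mm across, at 183 mm height.
- handle (a point): Black upright pin at the free end of the arm, 14 mm in diameter, from 168 to 225 mm above the table; this point is on its axis at 205 mm height, 150 mm from the post's axis, beyond the funnel. It can be pushed from the side or pinched from above.
- pivot (a point): The hinge axis of the funnel arm (upright), at the top of the post, 170 mm above the table.
- glue: Bystander: white glue bottle with orange cap, 54 mm in diameter, 130 mm high, standing loose. Origin at the centre of its underside.
- shaker: Bystander: finished, closed cardboard tube with yellow end caps and painted bands, 63 mm in diameter, 154 mm high, standing loose. Origin at the centre of its underside.
- crayons: Bystander: clear shallow tray of crayons, 100 x 160 x 22 mm, fixed to the table. Origin at the centre of its underside.
- mouth (a point): Middle of the bay's mouth, on the table, 65 mm from the stand's origin on its -x side. Here the two flared blue guides (45 mm high, 12 mm thick) are about 145 mm apart inside; they narrow to 90 mm at the side walls, 40 mm further in.

How it is judged:
By the outcome, as a careful person would: the job done as asked, in the order asked, and still so for the second after the job is handed in, with the robot touching nothing.
It also fails if it takes over 64 s, if anything falls off the work surface, if the arm or the gripper's body presses on something with over 40 N, if the wrist force passes 120 N, or if a joint passes its speed limit or range.

## Working session

There is one attempt and no reset: what is moved stays moved. The work goes in short steps, Python scripts to look and compute and a tool call to move; the robot and the scene stay as the last step left them, time stands still between calls to the robot, and variables do not carry over. Pictures are saved under pics/ and viewed, at most 10 in all, crops included, and the job is handed in when it is done.

Besides the shell and the picture viewer there is one more tool, called after "Request:" in YAML: its name, and indented under it one key for each argument. arm_command: Moves the arm, as the interface text tells. Its arguments: {"type":"object","properties":{"series":{"type":"array"},"hand":{"type":"number"},"squeeze":{"type":"number"}},"required":["series"]}

```bash
mkdir -p pics; cat > h.py <<'E'
from cell import *
import numpy as np, cv2
def look(names, marks=('tube','stand','spout','handle','pivot','mouth','glue','shaker','crayons'), tag=None):
    for c in names:
        p=read_camera(c)
        if tag: cv2.imwrite(f'pics/{tag}_{c}.png',p['pixels'])
        for m in marks:
            r=mark_of(p,m)
            print(c,m,[(np.round(np.array(d['point'])*1000).astype(int).tolist(),round(d['confidence'],2)) for d in r[:2]])
E
python3 - <<'E'
from h import *
look(['side','top'],tag='a')
s=observe();print(s)
p=read_camera('top')
a=cv2.imread('pics/a_side.png');b=cv2.imread('pics/a_top.png')
cv2.imwrite('pics/a.png',cv2.resize(np.vstack([a,b]),None,fx=.78,fy=.78))
E
```

```text
side tube [([469, 106, 2], 0.71)]
side stand [([592, 20, -1], 0.86)]
side spout [([648, 77, 110], 0.79)]
side handle [([634, 134, 206], 0.95)]
side pivot [([675, -6, 170], 0.57)]
side mouth [([526, 37, -1], 0.7), ([633, 136, 204], 0.35)]
side glue [([473, -311, -4], 0.7)]
side shaker [([539, 317, -2], 0.61)]
side crayons [([294, 418, -1], 0.66), ([470, 102, 2], 0.17)]
top tube [([470, 106, 1], 0.61)]
top stand [([592, 19, 2], 0.9)]
top spout [([648, 78, 104], 0.69)]
top handle [([627, 129, 207], 0.88)]
top pivot [([682, -7, 172], 0.95)]
top mouth []
top glue [([471, -309, 3], 0.92)]
top shaker [([540, 315, 2], 0.74), ([592, 22, 2], 0.34)]
top crayons [([296, 416, -3], 0.72)]
{'time': 1.0, 'qpos': array([ 1.13300332e+00,  3.41972185e-01,  1.52409658e+00, -1.67124331e-05,
        1.27540019e+00, -1.45974866e-01]), 'qvel': array([0.00036704, 0.0005278 , 0.00076719, 0.00099795, 0.001091  ,
       0.00108059]), 'joint_efforts': array([-1.32957710e-03, -4.31147361e+01, -2.44481903e+01,  7.17376568e-02,
        4.84328019e-02,  5.30023453e-05]), 'tool_pos': array([0.15101434, 0.50282406, 0.29225615]), 'tool_rot': array([3.14147259e+00, 3.38130900e-05, 2.84977938e+00]), 'contact_force': array([0.37246197, 0.00165844, 0.02443144]), 'torque': array([ 0.01249466, -0.03574236,  0.02439532]), 'grip_force': 0.0, 'opening': 0.09216222492504003}
```

View pics/a_side.png

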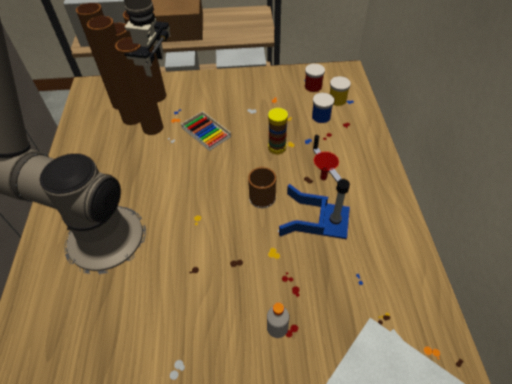

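View pics/a_top.png

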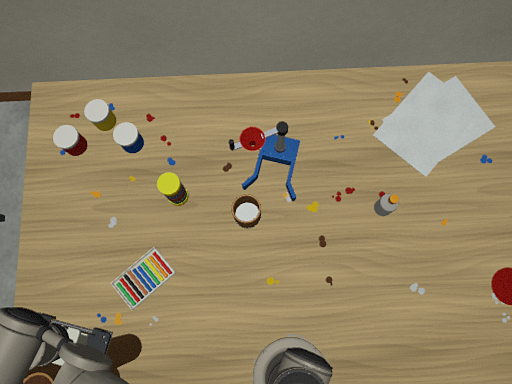

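Both views agree: tube at about (470,106) mm, which is pixel (262,187) in side and (246,211) in top. The stand's mouth faces the tube, the funnel is swung out to +y, and the bystanders are clear. I'll refine the stand frame with repeated readings and set up a move calculator.

```bash
cat >> h.py <<'E'
from scipy.spatial.transform import Rotation as R
def pts(marks,n=3,cams=('side','top'),minc=.4):
    out={m:[] for m in marks}
    for _ in range(n):
        for c in cams:
            p=read_camera(c)
            for m in marks:
                r=mark_of(p,m)
                if r and r[0]['confidence']>minc: out[m].append(np.array(r[0]['point'])*1000)
    return {m:(np.median(v,0),np.std(v,0)) for m,v in out.items() if v}
def cur():
    s=observe(); return s['tool_pos']*1000, R.from_euler('xyz',s['tool_rot'])
def pose(tip,head,tilt,OV):
    """tool with tip mm at 'tip', tool x = -heading dir, fingers leaning forward by tilt deg"""
    r=R.from_euler('z',head+180,degrees=True)*R.from_euler('x',180,degrees=True)*R.from_euler('y',-tilt,degrees=True)
    if r.apply([0,0,1])@np.array([np.cos(np.radians(head)),np.sin(np.radians(head)),0])<-1e-9:
        raise SystemExit('tilt sign')
    return np.array(tip)-OV*r.apply([0,0,1]), r
def rel(tip,head,tilt,OV,start=None):
    p0,r0=start or cur(); p,r=pose(tip,head,tilt,OV)
    return np.round(r0.inv().apply(p-p0),1).tolist(), np.round(np.degrees((r0.inv()*r).as_rotvec()),2).tolist()
E
python3 - <<'E'
from h import *
import cell
print([k for k in dir(cell) if k[0]!='_'], getattr(cell,'finger_overhang',None))
d=pts(['tube','stand','mouth','pivot','handle','spout'],3)
for k,v in d.items(): print(k,v[0].round(1),v[1].round(1))
print(observe()['time'])
E
```

```text
['IKError', 'boxes_of', 'finger_overhang', 'hand_in', 'mark_of', 'observe', 'read_camera', 'trace'] 0.0655
tube [468.5 105.4   2.6] [1.6 2.3 1. ]
stand [5.943e+02 1.850e+01 2.000e-01] [2.3 1.6 1.3]
mouth [529.7  37.5  -0.7] [0.3 0.4 1.5]
pivot [680.2  -6.8 169.3] [2.3 0.6 0.9]
handle [628.7 132.  205.3] [3.6 2.8 1.6]
spout [647.2  78.5 107.2] [1.3 1.1 3. ]
3.15
```

```bash
cat >> h.py <<'E'
OV=65.5; U=np.array([.9593,-.2823]); V=np.array([.2823,.9593]); O=np.array([593.4,18.75]); H=-16.4
def W(u,v,z): return [*(O+u*U+v*V),z]
def inst(p): q=np.array(p[:2])-O; return np.round([q@U,q@V],1)
E
python3 - <<'E'
from h import *
print(rel([423,165,130],-53,20,OV)); print(rel([423,165,35],-53,20,OV))
E
```

```text
([-339.6, -232.1, 100.7], [6.34, -19.33, 35.91])
([-339.6, -232.1, 195.7], [6.34, -19.33, 35.91])
```

Request:
arm_command:
  series:
    - {"x": -170, "y": -116, "z": 50, "rx": 3, "ry": -9.7, "rz": 18}
    - {"x": -170, "y": -116, "z": 50, "rx": 3, "ry": -9.7, "rz": 18}
    - {"x": -170, "y": -116, "z": 50, "rx": 3, "ry": -9.7, "rz": 18}
    - {"x": -170, "y": -116, "z": 50, "rx": 3, "ry": -9.7, "rz": 18}
    - {"x": -340, "y": -232, "z": 101, "rx": 6.34, "ry": -19.33, "rz": 35.91}
    - {"x": -340, "y": -232, "z": 101, "rx": 6.34, "ry": -19.33, "rz": 35.91}
    - {"x": -340, "y": -232, "z": 101, "rx": 6.34, "ry": -19.33, "rz": 35.91}
    - {"x": -340, "y": -232, "z": 101, "rx": 6.34, "ry": -19.33, "rz": 35.91}
    - {"x": -340, "y": -232, "z": 101, "rx": 6.34, "ry": -19.33, "rz": 35.91}
    - {"x": -340, "y": -232, "z": 101, "rx": 6.34, "ry": -19.33, "rz": 35.91}
    - {"x": -340, "y": -232, "z": 101, "rx": 6.34, "ry": -19.33, "rz": 35.91}
    - {"x": -340, "y": -232, "z": 101, "rx": 6.34, "ry": -19.33, "rz": 35.91}
  hand: 36

```text
time: 4.35
tool_pos: [0.4095, 0.1836, 0.1915]
tool_rot: [3.141, 0.349, 2.217]
contact_force: [-0.2, 0.2, 0.1]
opening: 0.0361
grip_force: 0.0
```

```bash
python3 - <<'E'
from h import *
s=observe();print(s['time'],s['tool_pos'],s['opening'],s['qpos'].round(2))
p,r=cur();print((p+OV*r.apply([0,0,1])).round(1))
print(rel([423,165,35],-53,20,OV))
a=np.radians(-53);d=np.array([np.cos(a),np.sin(a)])
st=pose([423,165,35],-53,20,OV)
t=np.array([*W(-80,0,35)])
tip=t-47*np.array([*d,0]); print(tip, rel(tip,-53,20,OV,st))
E
```

```text
4.35 [0.40953565 0.18364001 0.1915313 ] 0.03611408920564101 [ 0.44  0.33  1.92 -0.45  0.87  0.08]
[423.1 165.8 130. ]
([31.9, -0.5, 89.5], [0.05, -0.0, 0.03])
[488.37069391  78.86986897  35.        ] ([-101.6, 0.4, 37.0], [0.0, 0.0, 0.0])
```

Request:
arm_command:
  series:
    - {"x": 16, "z": 45}
    - {"x": 32, "z": 89.5}
    - {"x": 32, "z": 89.5}
    - {"x": 32, "z": 89.5}
    - {"x": 32, "z": 89.5}

```text
invalid input
```

Request:
arm_command:
  series:
    - {"x": -8, "z": 2.9}
    - {"x": -14, "z": 5.1}
    - {"x": -20, "z": 7.3}
    - {"x": -26, "z": 9.5}
    - {"x": -32, "z": 11.6}
    - {"x": -38, "z": 13.8}
    - {"x": -44, "z": 16}
    - {"x": -50, "z": 18.2}
    - {"x": -56, "z": 20.4}
    - {"x": -62, "z": 22.6}
    - {"x": -68, "z": 24.7}
    - {"x": -74, "z": 26.9}
    - {"x": -80, "z": 29.1}
    - {"x": -86, "z": 31.3}
    - {"x": -92, "z": 33.5}
    - {"x": -96, "z": 34.9}
    - {"x": -99, "z": 36}
    - {"x": -101, "z": 36.8}
    - {"x": -101, "z": 36.8}

```text
invalid input
```

```bash
python3 - <<'E'
from h import *
look(['side'],['tube'],tag='b')
d=pts(['tube'],2)
print(d['tube'],inst(d['tube'][0]))
s=observe();p,r=cur();t=(p+OV*r.apply([0,0,1])).round(1);print(s['time'],t,inst(t),s['contact_force'])
E
```

```text
side tube [([468, 101, 4], 0.8)]
(array([469.2, 106.4,   2.7]), array([1.63571255, 0.67986927, 1.50628314])) [-143.9   49. ]
4.85 [423.3 165.1 129.7] [-204.5   92.4] [ 1.04351868  0.48206089 -0.30697595]
```

View pics/b_side.png

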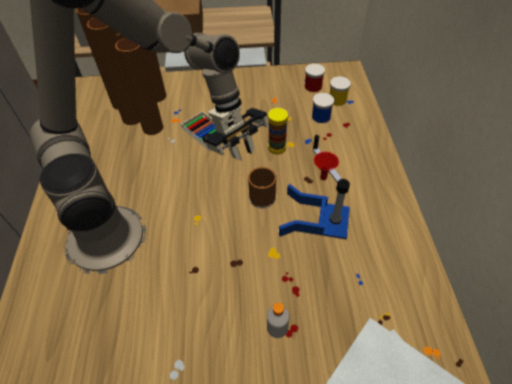

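The picture shows the gripper still behind the tube, which hasn't moved (262,187). The move was refused, apparently because each row needs all six numbers, so I'll resend it in full.

Request:
arm_command:
  series:
    - {"x": 16, "y": 0, "z": 45, "rx": 0, "ry": 0, "rz": 0}
    - {"x": 32, "y": 0, "z": 89.5, "rx": 0, "ry": 0, "rz": 0}
    - {"x": 32, "y": 0, "z": 89.5, "rx": 0, "ry": 0, "rz": 0}
    - {"x": 32, "y": 0, "z": 89.5, "rx": 0, "ry": 0, "rz": 0}
    - {"x": 32, "y": 0, "z": 89.5, "rx": 0, "ry": 0, "rz": 0}

```text
time: 5.35
tool_pos: [0.4115, 0.1829, 0.0984]
tool_rot: [3.138, 0.35, 2.215]
contact_force: [0.3, 0.2, 0.7]
opening: 0.036
grip_force: 0.0
```

Request:
arm_command:
  series:
    - {"x": -8, "y": 0, "z": 2.9, "rx": 0, "ry": 0, "rz": 0}
    - {"x": -14, "y": 0, "z": 5.1, "rx": 0, "ry": 0, "rz": 0}
    - {"x": -20, "y": 0, "z": 7.3, "rx": 0, "ry": 0, "rz": 0}
    - {"x": -26, "y": 0, "z": 9.5, "rx": 0, "ry": 0, "rz": 0}
    - {"x": -32, "y": 0, "z": 11.6, "rx": 0, "ry": 0, "rz": 0}
    - {"x": -38, "y": 0, "z": 13.8, "rx": 0, "ry": 0, "rz": 0}
    - {"x": -44, "y": 0, "z": 16, "rx": 0, "ry": 0, "rz": 0}
    - {"x": -50, "y": 0, "z": 18.2, "rx": 0, "ry": 0, "rz": 0}
    - {"x": -56, "y": 0, "z": 20.4, "rx": 0, "ry": 0, "rz": 0}
    - {"x": -62, "y": 0, "z": 22.6, "rx": 0, "ry": 0, "rz": 0}
    - {"x": -68, "y": 0, "z": 24.7, "rx": 0, "ry": 0, "rz": 0}
    - {"x": -74, "y": 0, "z": 26.9, "rx": 0, "ry": 0, "rz": 0}
    - {"x": -80, "y": 0, "z": 29.1, "rx": 0, "ry": 0, "rz": 0}
    - {"x": -86, "y": 0, "z": 31.3, "rx": 0, "ry": 0, "rz": 0}
    - {"x": -91, "y": 0, "z": 33.1, "rx": 0, "ry": 0, "rz": 0}
    - {"x": -95, "y": 0, "z": 34.6, "rx": 0, "ry": 0, "rz": 0}
    - {"x": -99, "y": 0, "z": 36, "rx": 0, "ry": 0, "rz": 0}
    - {"x": -101, "y": 0, "z": 36.8, "rx": 0, "ry": 0, "rz": 0}
    - {"x": -101, "y": 0, "z": 36.8, "rx": 0, "ry": 0, "rz": 0}

```text
time: 7.25
tool_pos: [0.4751, 0.0963, 0.0962]
tool_rot: [-3.142, 0.349, 2.216]
contact_force: [0.5, 1.2, -0.3]
opening: 0.0357
grip_force: 0.1
```

```bash
python3 - <<'E'
from h import *
look(['side'],['tube'],tag='c')
d=pts(['tube'],2)
print(d['tube'],inst(d['tube'][0]))
s=observe();p,r=cur();t=(p+OV*r.apply([0,0,1])).round(1);print(s['time'],t,inst(t),s['contact_force'])
E
```

```text
side tube [([512, 41, 6], 0.75)]
(array([515.15,  42.65,   2.4 ]), array([0.9656604 , 1.83166591, 1.69189243])) [-81.8   0.8]
7.75 [488.4  78.7  34.6] [-117.7   27.9] [ 0.38013215 -0.578966   -0.45853679]
```

View pics/c_side.png

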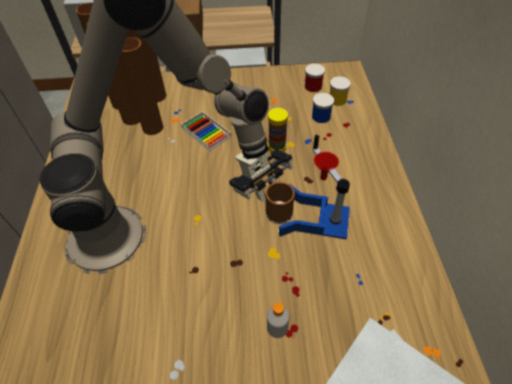

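Tube stands upright at the mouth, pixel (280,202), at stand coordinates (-82, 1). Next I back off, swing the gripper round behind it and push straight in.

```bash
python3 - <<'E'
from h import *
c=np.array(W(-81.8,.8,35))
def t(h,dist): a=np.radians(h); return c-dist*np.array([np.cos(a),np.sin(a),0])
for h,d in((-53,68),(-44,68),(-35,68),(-26,68),(-16.4,66)): print(rel(t(h,d),h,20,OV))
st=pose(t(-16.4,66),-16.4,20,OV)
for u in (-47,-40): print(rel(W(u,0,35),-16.4,20,OV,st))
E
```

```text
([21.5, -0.3, -8.3], [-0.0, 0.0, 0.0])
([20.5, -14.5, -7.9], [-3.08, 0.0, -8.45])
([17.4, -28.3, -6.8], [-6.16, 0.0, -16.91])
([12.3, -41.4, -4.9], [-9.24, 0.0, -25.37])
([3.3, -53.0, -1.6], [-12.52, 0.0, -34.39])
([-94.7, -0.8, 34.5], [0.0, 0.0, 0.0])
([-101.3, -0.8, 36.9], [0.0, 0.0, 0.0])
```

Request:
arm_command:
  series:
    - {"x": 12, "y": 0, "z": -4.5, "rx": 0, "ry": 0, "rz": 0}
    - {"x": 21.5, "y": 0, "z": -8.3, "rx": 0, "ry": 0, "rz": 0}
    - {"x": 20.5, "y": -14.5, "z": -7.9, "rx": -3.08, "ry": 0, "rz": -8.45}
    - {"x": 20.5, "y": -14.5, "z": -7.9, "rx": -3.08, "ry": 0, "rz": -8.45}
    - {"x": 17.4, "y": -28.3, "z": -6.8, "rx": -6.16, "ry": 0, "rz": -16.9}
    - {"x": 17.4, "y": -28.3, "z": -6.8, "rx": -6.16, "ry": 0, "rz": -16.9}
    - {"x": 12.3, "y": -41.4, "z": -4.9, "rx": -9.24, "ry": 0, "rz": -25.4}
    - {"x": 12.3, "y": -41.4, "z": -4.9, "rx": -9.24, "ry": 0, "rz": -25.4}
    - {"x": 3.3, "y": -53, "z": -1.6, "rx": -12.5, "ry": 0, "rz": -34.4}
    - {"x": 3.3, "y": -53, "z": -1.6, "rx": -12.5, "ry": 0, "rz": -34.4}
    - {"x": 3.3, "y": -53, "z": -1.6, "rx": -12.5, "ry": 0, "rz": -34.4}
    - {"x": 3.3, "y": -53, "z": -1.6, "rx": -12.5, "ry": 0, "rz": -34.4}

```text
time: 8.95
tool_pos: [0.4358, 0.0717, 0.1071]
tool_rot: [-3.132, 0.337, 2.848]
contact_force: [0.9, 0.5, 0.1]
opening: 0.0356
grip_force: 0.0
```

Request:
arm_command:
  series:
    - {"x": -8, "y": 0, "z": 2.9, "rx": 0, "ry": 0, "rz": 0}
    - {"x": -14, "y": 0, "z": 5.1, "rx": 0, "ry": 0, "rz": 0}
    - {"x": -20, "y": 0, "z": 7.3, "rx": 0, "ry": 0, "rz": 0}
    - {"x": -26, "y": 0, "z": 9.5, "rx": 0, "ry": 0, "rz": 0}
    - {"x": -32, "y": 0, "z": 11.6, "rx": 0, "ry": 0, "rz": 0}
    - {"x": -38, "y": 0, "z": 13.8, "rx": 0, "ry": 0, "rz": 0}
    - {"x": -44, "y": 0, "z": 16, "rx": 0, "ry": 0, "rz": 0}
    - {"x": -50, "y": 0, "z": 18.2, "rx": 0, "ry": 0, "rz": 0}
    - {"x": -55, "y": 0, "z": 20, "rx": 0, "ry": 0, "rz": 0}
    - {"x": -60, "y": 0, "z": 21.8, "rx": 0, "ry": 0, "rz": 0}
    - {"x": -65, "y": 0, "z": 23.7, "rx": 0, "ry": 0, "rz": 0}
    - {"x": -70, "y": 0, "z": 25.5, "rx": 0, "ry": 0, "rz": 0}
    - {"x": -74, "y": 0, "z": 26.9, "rx": 0, "ry": 0, "rz": 0}
    - {"x": -78, "y": 0, "z": 28.4, "rx": 0, "ry": 0, "rz": 0}
    - {"x": -81, "y": 0, "z": 29.5, "rx": 0, "ry": 0, "rz": 0}
    - {"x": -84, "y": 0, "z": 30.6, "rx": 0, "ry": 0, "rz": 0}
    - {"x": -86, "y": 0, "z": 31.3, "rx": 0, "ry": 0, "rz": 0}
    - {"x": -88, "y": 0, "z": 32, "rx": 0, "ry": 0, "rz": 0}

```text
time: 10.75
tool_pos: [0.5251, 0.0446, 0.1059]
tool_rot: [-3.131, 0.337, 2.855]
contact_force: [-0.4, 0.0, -0.7]
opening: 0.036
grip_force: 0.6
```

```bash
python3 - <<'E'
from h import *
look(['side'],['tube'],tag='d')
d=pts(['tube'],2)
print(d['tube'],inst(d['tube'][0]))
s=observe();p,r=cur();t=(p+OV*r.apply([0,0,1])).round(1);print(s['time'],t,inst(t),s['contact_force'])
E
```

```text
side tube [([588, 20, 6], 0.78)]
(array([586.95,  22.35,   3.4 ]), array([0.88423696, 2.85      , 1.64164552])) [-7.2  1.6]
11.25 [545.4  37.9  44.1] [-51.5   4.8] [-0.7811511  -0.65767297 -1.09569006]
```

View pics/d_side.png

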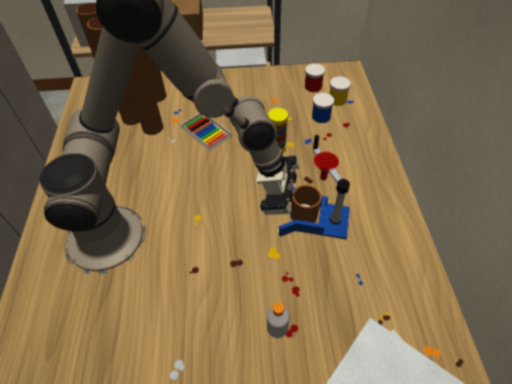

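Tube is inside the bay at pixel (306,205), about 7 mm short of home. I'll continue gently and watch the force.

Request:
arm_command:
  series:
    - {"x": -2, "y": 0, "z": 0.7, "rx": 0, "ry": 0, "rz": 0}
    - {"x": -4, "y": 0, "z": 1.4, "rx": 0, "ry": 0, "rz": 0}
    - {"x": -5, "y": 0, "z": 1.8, "rx": 0, "ry": 0, "rz": 0}
    - {"x": -6, "y": 0, "z": 2.1, "rx": 0, "ry": 0, "rz": 0}
    - {"x": -6, "y": 0, "z": 2.1, "rx": 0, "ry": 0, "rz": 0}

```text
time: 11.75
tool_pos: [0.5294, 0.0427, 0.1051]
tool_rot: [-3.13, 0.333, 2.855]
contact_force: [-6.3, 0.8, 1.1]
opening: 0.0362
grip_force: 2.9
```

Request:
arm_command:
  series:
    - {"x": -1, "y": 0, "z": 0.35, "rx": 0, "ry": 0, "rz": 0}
    - {"x": -2, "y": 0, "z": 0.7, "rx": 0, "ry": 0, "rz": 0}
    - {"x": -2, "y": 0, "z": 0.7, "rx": 0, "ry": 0, "rz": 0}

```text
time: 12.05
tool_pos: [0.5299, 0.0422, 0.1045]
tool_rot: [-3.128, 0.329, 2.855]
contact_force: [-12.1, 1.0, 4.0]
opening: 0.0362
grip_force: 5.4
```

Resistance has risen to 12 N and the motion has stopped. I'll check the position before backing off.

```bash
python3 - <<'E'
from h import *
d=pts(['tube','stand'],4)
for k in d: print(k,d[k][0].round(1),d[k][1].round(1),inst(d[k][0]))
s=observe();p,r=cur();t=(p+OV*r.apply([0,0,1])).round(1);print(s['time'],t,inst(t),s['contact_force'])
for c in('side','top'):
    p=read_camera(c)['pixels']
    x,y=(306,205) if c=='side' else (268,165)
    cv2.imwrite(f'pics/e_{c}.png',cv2.resize(p[y-50:y+50,x-65:x+65],None,fx=4.5,fy=4.5,interpolation=2))
a=cv2.imread('pics/e_side.png');b=cv2.imread('pics/e_top.png')
cv2.imwrite('pics/e.png',cv2.resize(np.hstack([a,b]),(800,308)))
E
```

```text
tube [592.9  23.    2.4] [1.3 2.1 1.6] [-1.7  3.9]
stand [ 5.914e+02  2.250e+01 -4.000e-01] [140.5 186.9   0.8] [-3.  3.]
13.25 [550.   35.4  42.6] [-46.3   3.7] [-11.56092799   0.59276504   4.89929245]
```

View pics/e.png

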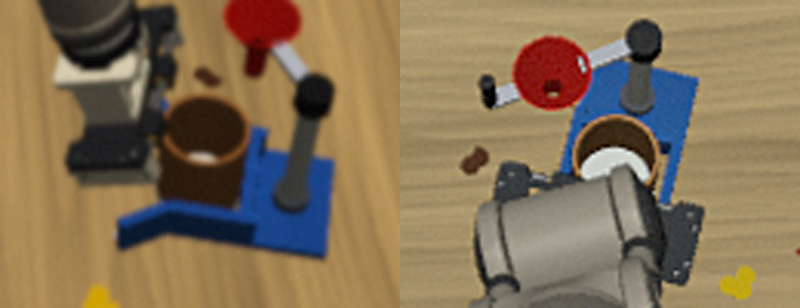

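Side crop: tube upright and touching the back wall, at (205,150). Top crop: the white plug sits centred between the walls at (615,160). The fingertip position puts the tube at u≈+0.7 mm, so it is home. Next I back off and go to the handle.

```bash
python3 - <<'E'
from h import *
p0,r0=cur(); 
for t,h,ti in((W(-115,3.7,43),H,19),(W(-115,3.7,245),H,10),([627,133.5,250],-69.4,0),([627,133.5,188],-69.4,0)): print(rel(t,h,ti,OV))
E
```

```text
([65.0, -1.2, -22.6], [-0.77, -0.12, -0.02])
([-10.6, -3.7, -213.0], [-0.77, 8.88, -0.08])
([-132.0, 112.7, -179.4], [8.02, 17.85, 52.36])
([-111.9, 113.5, -120.7], [8.02, 17.85, 52.36])
```

Request:
arm_command:
  series:
    - {"x": 20, "y": 0, "z": -7, "rx": 0, "ry": 0, "rz": 0}
    - {"x": 45, "y": 0, "z": -15.6, "rx": 0, "ry": 0, "rz": 0}
    - {"x": 65, "y": -1, "z": -22.6, "rx": 0, "ry": 0, "rz": 0}
    - {"x": 65, "y": -1, "z": -22.6, "rx": 0, "ry": 0, "rz": 0}
    - {"x": 40, "y": -2, "z": -86, "rx": 0, "ry": 3, "rz": 0}
    - {"x": 14, "y": -3, "z": -150, "rx": 0, "ry": 6, "rz": 0}
    - {"x": -11, "y": -4, "z": -213, "rx": 0, "ry": 8.9, "rz": 0}
    - {"x": -11, "y": -4, "z": -213, "rx": 0, "ry": 8.9, "rz": 0}
    - {"x": -11, "y": -4, "z": -213, "rx": 0, "ry": 8.9, "rz": 0}
    - {"x": -11, "y": -4, "z": -213, "rx": 0, "ry": 8.9, "rz": 0}
    - {"x": -132, "y": 112.7, "z": -179.4, "rx": 8, "ry": 17.9, "rz": 52.4}
    - {"x": -132, "y": 112.7, "z": -179.4, "rx": 8, "ry": 17.9, "rz": 52.4}
    - {"x": -132, "y": 112.7, "z": -179.4, "rx": 8, "ry": 17.9, "rz": 52.4}
    - {"x": -132, "y": 112.7, "z": -179.4, "rx": 8, "ry": 17.9, "rz": 52.4}
    - {"x": -132, "y": 112.7, "z": -179.4, "rx": 8, "ry": 17.9, "rz": 52.4}
    - {"x": -132, "y": 112.7, "z": -179.4, "rx": 8, "ry": 17.9, "rz": 52.4}
    - {"x": -132, "y": 112.7, "z": -179.4, "rx": 8, "ry": 17.9, "rz": 52.4}
    - {"x": -132, "y": 112.7, "z": -179.4, "rx": 8, "ry": 17.9, "rz": 52.4}
    - {"x": -132, "y": 112.7, "z": -179.4, "rx": 8, "ry": 17.9, "rz": 52.4}
    - {"x": -132, "y": 112.7, "z": -179.4, "rx": 8, "ry": 17.9, "rz": 52.4}
  hand: 60

```text
time: 15.35
tool_pos: [0.6283, 0.1336, 0.3168]
tool_rot: [3.135, 0.001, 1.932]
contact_force: [0.3, -0.2, 0.0]
opening: 0.06
grip_force: 0.0
```

```bash
python3 - <<'E'
from h import *
s=observe();p,r=cur();t=(p+OV*r.apply([0,0,1])).round(1);print(s['time'],t,s['tool_rot'],s['qpos'].round(2),s['opening'])
d=pts(['tube','handle','spout'],2)
for k in d: print(k,d[k][0].round(1),d[k][1].round(1),inst(d[k][0]))
for c in ('side','top'): cv2.imwrite(f'pics/f_{c}.png',read_camera(c)['pixels'])
a=cv2.imread('pics/f_side.png')[90:270,180:400];b=cv2.imread('pics/f_top.png')[60:240,160:380]
cv2.imwrite('pics/f.png',cv2.resize(np.hstack([a,b]),(800,327),interpolation=2))
print(rel([627,133.5,188],-69.4,0,OV))
E
```

```text
15.35 [628.7 133.7 251.3] [3.13529830e+00 1.34544102e-03 1.93200432e+00] [ 0.09  0.55  1.13  0.    1.46 -0.27] 0.059979981889174326
tube [592.2  22.8   4.4] [0.9 1.6 1. ] [-2.3  3.6]
handle [630.4 134.4 204.6] [1.5 0.4 2. ] [  2.8 121.4]
spout [649.3  75.6 110.7] [0. 0. 0.] [37.6 70.3]
([0.5, -1.8, 64.2], [0.42, 0.09, 0.03])
```

View pics/f.png

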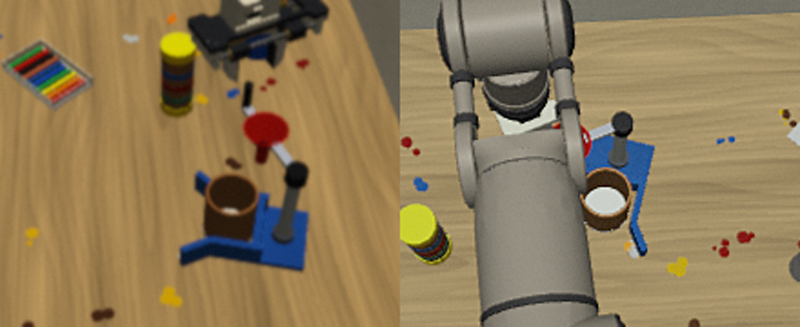

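Side crop: tube standing in the bay (230,205), the open gripper just above the handle pin (248,95). Handle position is confirmed. Descend and pinch.

Request:
arm_command:
  series:
    - {"x": 0, "y": -0.5, "z": 32, "rx": 0, "ry": 0, "rz": 0}
    - {"x": 0, "y": -0.5, "z": 63, "rx": 0, "ry": 0, "rz": 0}
    - {"x": 0, "y": -0.5, "z": 63, "rx": 0, "ry": 0, "rz": 0}
    - {"x": 0, "y": -0.5, "z": 63, "rx": 0, "ry": 0, "rz": 0}

```text
time: 16.65
tool_pos: [0.6286, 0.1335, 0.2551]
tool_rot: [3.135, 0.001, 1.931]
contact_force: [-0.0, 0.8, 0.2]
opening: 0.0602
grip_force: 0.0
```

Request:
arm_command:
  series:
    - {"x": 0, "y": 0, "z": 0, "rx": 0, "ry": 0, "rz": 0}
    - {"x": 0, "y": 0, "z": 0, "rx": 0, "ry": 0, "rz": 0}
    - {"x": 0, "y": 0, "z": 0, "rx": 0, "ry": 0, "rz": 0}
    - {"x": 0, "y": 0, "z": 0, "rx": 0, "ry": 0, "rz": 0}
    - {"x": 0, "y": 0, "z": 0, "rx": 0, "ry": 0, "rz": 0}
    - {"x": 0, "y": 0, "z": 0, "rx": 0, "ry": 0, "rz": 0}
    - {"x": 0, "y": 0, "z": 0, "rx": 0, "ry": 0, "rz": 0}
    - {"x": 0, "y": 0, "z": 0, "rx": 0, "ry": 0, "rz": 0}
  hand: 5
  squeeze: 12

```text
time: 17.45
tool_pos: [0.6284, 0.1335, 0.2547]
tool_rot: [3.134, 0.002, 1.931]
contact_force: [-0.3, 0.2, 1.7]
opening: 0.0134
grip_force: 12.0
```

```bash
python3 - <<'E'
from h import *
s=observe();p,r=cur();t=(p+OV*r.apply([0,0,1])).round(1);print(s['time'],t,s['tool_rot'])
P=O+90*U
q=t[:2]-P; a0=np.degrees(np.arctan2(q[1],q[0])); print(P,a0,np.hypot(*q))
rho=np.hypot(*q)
N=16
for i in range(1,N+1):
    a=a0+(163.6-a0)*i/N; c=P+rho*np.array([np.cos(np.radians(a)),np.sin(np.radians(a))])
    rr=R.from_euler('z',a-a0,degrees=True)
    p1=np.array([*c,t[2]])-OV*(rr*r).apply([0,0,1])
    print(i,r.inv().apply(p1-p).round(1),np.degrees((r.inv()*rr*r).as_rotvec()).round(2))
E
```

```text
17.45 [628.8 133.5 189.2] [3.13445064e+00 1.57181933e-03 1.93085104e+00]
[679.737  -6.657] 109.97256959354732 149.12599578209026
1 [-0.2 -8.8 -0. ] [-0.01  0.02 -3.35]
2 [ -0.9 -17.5  -0.1] [-0.01  0.05 -6.7 ]
3 [ -2.1 -26.1  -0.2] [ -0.02   0.07 -10.05]
4 [ -3.8 -34.7  -0.2] [ -0.02   0.1  -13.41]
5 [ -6.  -43.1  -0.3] [ -0.03   0.12 -16.76]
6 [ -8.7 -51.4  -0.3] [ -0.03   0.14 -20.11]
7 [-11.9 -59.6  -0.4] [ -0.04   0.17 -23.46]
8 [-15.5 -67.5  -0.4] [ -0.04   0.19 -26.81]
9 [-19.6 -75.2  -0.5] [ -0.05   0.22 -30.16]
10 [-24.1 -82.6  -0.5] [ -0.05   0.24 -33.52]
11 [-29.1 -89.8  -0.6] [ -0.06   0.26 -36.87]
12 [-34.5 -96.7  -0.6] [ -0.06   0.29 -40.22]
13 [ -40.3 -103.2   -0.6] [ -0.07   0.31 -43.57]
14 [ -46.4 -109.4   -0.7] [ -0.07   0.34 -46.92]
15 [ -52.9 -115.3   -0.7] [ -0.08   0.36 -50.27]
16 [ -59.7 -120.7   -0.7] [ -0.08   0.38 -53.63]
```

Pin pinched (13.4 mm opening, 12 N). Swinging along the arc.

Request:
arm_command:
  series:
    - {"x": -0.2, "y": -8.8, "z": 0, "rx": 0, "ry": 0, "rz": -3.35}
    - {"x": -0.9, "y": -17.5, "z": -0.1, "rx": 0, "ry": 0, "rz": -6.7}
    - {"x": -2.1, "y": -26.1, "z": -0.2, "rx": 0, "ry": 0.1, "rz": -10.05}
    - {"x": -3.8, "y": -34.7, "z": -0.2, "rx": 0, "ry": 0.1, "rz": -13.4}
    - {"x": -6, "y": -43.1, "z": -0.3, "rx": 0, "ry": 0.1, "rz": -16.8}
    - {"x": -8.7, "y": -51.4, "z": -0.3, "rx": 0, "ry": 0.1, "rz": -20.1}
    - {"x": -11.9, "y": -59.6, "z": -0.4, "rx": 0, "ry": 0.2, "rz": -23.5}
    - {"x": -15.5, "y": -67.5, "z": -0.4, "rx": 0, "ry": 0.2, "rz": -26.8}
    - {"x": -19.6, "y": -75.2, "z": -0.5, "rx": 0, "ry": 0.2, "rz": -30.2}
    - {"x": -24.1, "y": -82.6, "z": -0.5, "rx": 0, "ry": 0.2, "rz": -33.5}
    - {"x": -29.1, "y": -89.8, "z": -0.6, "rx": 0, "ry": 0.3, "rz": -36.9}
    - {"x": -34.5, "y": -96.7, "z": -0.6, "rx": 0, "ry": 0.3, "rz": -40.2}
    - {"x": -40.3, "y": -103.2, "z": -0.6, "rx": 0, "ry": 0.3, "rz": -43.6}
    - {"x": -46.4, "y": -109.4, "z": -0.7, "rx": 0, "ry": 0.3, "rz": -46.9}
    - {"x": -52.9, "y": -115.3, "z": -0.7, "rx": 0, "ry": 0.4, "rz": -50.3}
    - {"x": -59.7, "y": -120.7, "z": -0.7, "rx": 0, "ry": 0.4, "rz": -53.6}
    - {"x": -59.7, "y": -120.7, "z": -0.7, "rx": 0, "ry": 0.4, "rz": -53.6}
    - {"x": -59.7, "y": -120.7, "z": -0.7, "rx": 0, "ry": 0.4, "rz": -53.6}
    - {"x": -59.7, "y": -120.7, "z": -0.7, "rx": 0, "ry": 0.4, "rz": -53.6}

```text
time: 19.35
tool_pos: [0.5361, 0.0354, 0.2547]
tool_rot: [3.136, -0.0, 2.866]
contact_force: [-5.0, -0.4, 4.2]
opening: 0.0136
grip_force: 12.0
```

```bash
python3 - <<'E'
from h import *
s=observe();p,r=cur();t=(p+OV*r.apply([0,0,1])).round(1);print(s['time'],t,inst(t),s['contact_force'],s['opening'])
d=pts(['tube','spout','handle','stand','pivot','mouth'],5)
for k in d: print(k,d[k][0].round(1),d[k][1].round(1),inst(d[k][0]))
E
```

```text
19.35 [536.2  35.8 189.2] [-59.7   0.2] [-5.01041882 -0.35539838  4.21015454] 0.013618616700374803
tube [591.2  21.5   4.9] [1.7 1.  1.3] [-2.8  2. ]
spout [592.5  18.1 110.2] [105.9 195.5  49.4] [-0.7 -0.9]
handle [538.8  37.5 202.4] [1.3 1.7 1.4] [-57.7   2.6]
stand [ 5.932e+02  2.010e+01 -2.000e-01] [1.4 0.9 1.4] [-0.6  1.2]
pivot [678.3  -9.2 172.1] [1.  1.1 1.7] [89.3 -2.8]
```

Spout, stand and tube agree to within about 2–3 mm. Release, rise, retreat and re-measure with a clear view.

Request:
arm_command:
  series:
    - {"x": 0, "y": 0, "z": 0, "rx": 0, "ry": 0, "rz": 0}
    - {"x": 0, "y": 0, "z": 0, "rx": 0, "ry": 0, "rz": 0}
    - {"x": 0, "y": 0, "z": 0, "rx": 0, "ry": 0, "rz": 0}
    - {"x": 0, "y": 0, "z": 0, "rx": 0, "ry": 0, "rz": 0}
    - {"x": 0, "y": 0, "z": 0, "rx": 0, "ry": 0, "rz": 0}
    - {"x": 0, "y": 0, "z": -30, "rx": 0, "ry": 0, "rz": 0}
    - {"x": 0, "y": 0, "z": -70, "rx": 0, "ry": 0, "rz": 0}
    - {"x": 40, "y": 0, "z": -80, "rx": 0, "ry": 0, "rz": 0}
    - {"x": 80, "y": 20, "z": -80, "rx": 0, "ry": 0, "rz": 0}
    - {"x": 120, "y": 60, "z": -80, "rx": 0, "ry": 0, "rz": 0}
    - {"x": 140, "y": 100, "z": -80, "rx": 0, "ry": 0, "rz": 0}
    - {"x": 160, "y": 140, "z": -80, "rx": 0, "ry": 0, "rz": 0}
    - {"x": 160, "y": 180, "z": -80, "rx": 0, "ry": 0, "rz": 0}
    - {"x": 160, "y": 220, "z": -80, "rx": 0, "ry": 0, "rz": 0}
    - {"x": 160, "y": 220, "z": -80, "rx": 0, "ry": 0, "rz": 0}
  hand: 50

```text
time: 24.35
tool_pos: [0.4425, 0.2935, 0.3352]
tool_rot: [3.134, 0.001, 2.87]
contact_force: [-0.9, 0.8, -0.2]
opening: 0.0497
grip_force: 0.0
```

```bash
python3 - <<'E'
from h import *
s=observe();print(s['time'],s['contact_force'])
d=pts(['tube','spout','handle','stand','pivot','mouth','glue','shaker'],8)
for k in d: print(k,d[k][0].round(1),d[k][1].round(1),inst(d[k][0]))
for c in ('side','top'): cv2.imwrite(f'pics/g_{c}.png',read_camera(c)['pixels'])
a=cv2.imread('pics/g_side.png')[150:250,255:385];b=cv2.imread('pics/g_top.png')[100:200,205:335]
cv2.imwrite('pics/g.png',cv2.resize(np.hstack([a,b]),(800,308),interpolation=2))
E
```

```text
24.35 [-0.92505739  0.79296718 -0.22947917]
tube [592.5  21.5   2.7] [1.2 2.7 1.9] [-1.7  2.4]
spout [592.6  18.  106.2] [1.6 1.3 3.1] [-0.5 -0.9]
handle [536.3  34.4 205.7] [2.7 3.2 2.3] [-59.2  -1.1]
stand [5.928e+02 2.000e+01 2.000e-01] [1.3 1.5 1.2] [-1.   1.1]
pivot [679.1  -6.1 169.5] [34.8 80.4 42.5] [89.2  0.4]
mouth [ 468.3 -310.1    1. ] [0. 0. 0.] [ -27.2 -350.8]
glue [ 471.6 -309.3   -0.8] [1.4 1.6 2.3] [ -24.3 -349.1]
shaker [540.8 316.   -0.9] [61.3 25.7  1.5] [-134.4  270.3]
```

View pics/g.png

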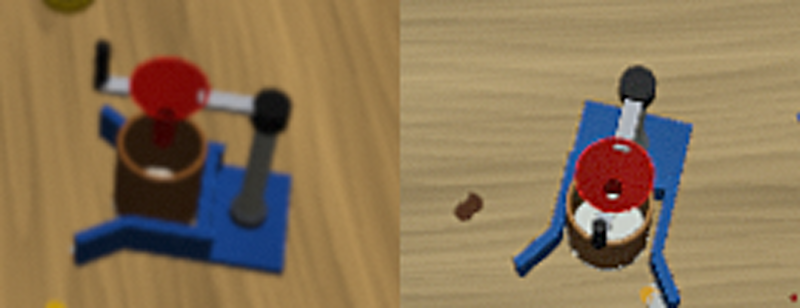

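Side crop: spout inside the mouth's outline (165,130), tube against the back wall. Top crop: funnel over the tube (615,175). The networks put the spout about 3 mm to -v of the tube axis, so I'll check that with a silhouette fit.

```bash
cat > fit.py <<'E'
from h import *
from scipy.optimize import minimize
th=np.linspace(0,2*np.pi,60)
def circ(x,y,z,r): return np.c_[x+r*np.cos(th),y+r*np.sin(th),0*th+z]/1000
S=4
def hull(p,P):
    q=cv2.projectPoints(P,p['rvec'],p['tvec'],p['K'],None)[0].reshape(-1,2)
    m=np.zeros((384*S,512*S),np.uint8)
    cv2.fillConvexPoly(m,np.round((cv2.convexHull(q.astype(np.float32))+.5)*S*16).astype(int),1,shift=4)
    return cv2.resize(m.astype(np.float32),(512,384),interpolation=cv2.INTER_AREA)
tot={'tube':[], 'funnel':[]}
for c in('side','top'):
    p=read_camera(c); im=p['pixels'].astype(int); b,g,r=im[...,0],im[...,1],im[...,2]
    T=trace(p,'tube')[0]['pixels']
    red=((r>90)&(g<.35*r)&(b<.35*r)); red=cv2.morphologyEx(red.astype(np.uint8),cv2.MORPH_CLOSE,np.ones((5,5)))>0
    n,l,_,cc=cv2.connectedComponentsWithStats(red.astype(np.uint8)); 
    ig=~T & (trace(p,'stand')[0]['pixels']|trace(p,'spout')[0]['pixels']|red)
    tot['tube'].append((p,T,ig))
    cost=lambda x:np.abs(hull(p,np.r_[circ(*x,0,42),circ(*x,100,42)])-T)[~ig].sum()
    o=minimize(cost,[593,20],method='Nelder-Mead',options=dict(initial_simplex=[[590,17],[597,20],[590,25]]))
    q=cv2.projectPoints(np.array([[.593,.019,.183]]),p['rvec'],p['tvec'],p['K'],None)[0].ravel().round().astype(int)
    F=l==l[q[1],q[0]]
    cost2=lambda x:np.abs(hull(p,circ(*x,183,36))-F)[:q[1]+60].sum()
    o2=minimize(cost2,[593,20],method='Nelder-Mead',options=dict(initial_simplex=[[590,17],[597,20],[590,25]]))
    print(c,'tube',o.x.round(1),inst(o.x),o.fun,T.sum(),'funnel',o2.x.round(1),inst(o2.x),o2.fun,F.sum())
E
python3 fit.py
```

```text
side tube [593.7  21.7] [-0.5  3. ] 16.5 877 funnel [590.9  17.1] [-2.  -2.3] 77.875 365
top tube [599.4  23.9] [4.3 6.6] 20.8125 385 funnel [592.9  19.8] [-0.7  0.9] 55.9375 474
```

Both fits put the spout about 4–5 mm to -v of the tube (the tube sits against the +v side of its play). I'll correct it: pinch again, shift 5.5 mm to +v at the handle, and release.

Request:
arm_command:
  series:
    - {"x": 0, "y": -40, "z": 0, "rx": 0, "ry": 0, "rz": 0}
    - {"x": 0, "y": -80, "z": 0, "rx": 0, "ry": 0, "rz": 0}
    - {"x": 0, "y": -120, "z": 0, "rx": 0, "ry": 0, "rz": 0}
    - {"x": -40, "y": -160, "z": 0, "rx": 0, "ry": 0, "rz": 0}
    - {"x": -80, "y": -200, "z": 0, "rx": 0, "ry": 0, "rz": 0}
    - {"x": -120, "y": -220, "z": 0, "rx": 0, "ry": 0, "rz": 0}
    - {"x": -160, "y": -220, "z": 0, "rx": 0, "ry": 0, "rz": 0}
    - {"x": -160, "y": -220, "z": 0, "rx": 0, "ry": 0, "rz": 0}
    - {"x": -160, "y": -220, "z": 0, "rx": 0, "ry": 0, "rz": 0}
    - {"x": -160, "y": -220, "z": 30, "rx": 0, "ry": 0, "rz": 0}
    - {"x": -160, "y": -220, "z": 60, "rx": 0, "ry": 0, "rz": 0}
    - {"x": -160, "y": -220, "z": 80, "rx": 0, "ry": 0, "rz": 0}
    - {"x": -160, "y": -220, "z": 80, "rx": 0, "ry": 0, "rz": 0}
    - {"x": -160, "y": -220, "z": 80, "rx": 0, "ry": 0, "rz": 0}

```text
time: 33.45
tool_pos: [0.536, 0.0358, 0.2556]
tool_rot: [3.135, 0.001, 2.868]
contact_force: [0.1, -0.2, -0.1]
opening: 0.0504
grip_force: 0.0
```

Request:
arm_command:
  series:
    - {"x": 0, "y": 0, "z": 0, "rx": 0, "ry": 0, "rz": 0}
    - {"x": 0, "y": 0, "z": 0, "rx": 0, "ry": 0, "rz": 0}
    - {"x": 0, "y": 0, "z": 0, "rx": 0, "ry": 0, "rz": 0}
    - {"x": 0, "y": 0, "z": 0, "rx": 0, "ry": 0, "rz": 0}
    - {"x": 0, "y": 0, "z": 0, "rx": 0, "ry": 0, "rz": 0}
    - {"x": 0, "y": 0, "z": 0, "rx": 0, "ry": 0, "rz": 0}
    - {"x": 0, "y": 0, "z": 0, "rx": 0, "ry": 0, "rz": 0}
    - {"x": 0, "y": 2, "z": 0, "rx": 0, "ry": 0, "rz": 0.7}
    - {"x": 0, "y": 4, "z": 0, "rx": 0, "ry": 0, "rz": 1.4}
    - {"x": 0, "y": 5.5, "z": 0, "rx": 0, "ry": 0, "rz": 2}
    - {"x": 0, "y": 5.5, "z": 0, "rx": 0, "ry": 0, "rz": 2}
    - {"x": 0, "y": 5.5, "z": 0, "rx": 0, "ry": 0, "rz": 2}
    - {"x": 0, "y": 5.5, "z": 0, "rx": 0, "ry": 0, "rz": 2}
  hand: 5
  squeeze: 12

```text
time: 34.75
tool_pos: [0.5382, 0.0405, 0.2548]
tool_rot: [3.135, 0.001, 2.832]
contact_force: [0.9, 0.4, 2.3]
opening: 0.0134
grip_force: 12.0
```

Request:
arm_command:
  series:
    - {"x": 0, "y": 0, "z": 0, "rx": 0, "ry": 0, "rz": 0}
    - {"x": 0, "y": 0, "z": 0, "rx": 0, "ry": 0, "rz": 0}
    - {"x": 0, "y": 0, "z": 0, "rx": 0, "ry": 0, "rz": 0}
    - {"x": 0, "y": 0, "z": 0, "rx": 0, "ry": 0, "rz": 0}
    - {"x": 0, "y": 0, "z": 0, "rx": 0, "ry": 0, "rz": 0}
    - {"x": 0, "y": 0, "z": -30, "rx": 0, "ry": 0, "rz": 0}
    - {"x": 0, "y": 0, "z": -70, "rx": 0, "ry": 0, "rz": 0}
    - {"x": 40, "y": 0, "z": -80, "rx": 0, "ry": 0, "rz": 0}
    - {"x": 80, "y": 20, "z": -80, "rx": 0, "ry": 0, "rz": 0}
    - {"x": 120, "y": 60, "z": -80, "rx": 0, "ry": 0, "rz": 0}
    - {"x": 140, "y": 100, "z": -80, "rx": 0, "ry": 0, "rz": 0}
    - {"x": 160, "y": 140, "z": -80, "rx": 0, "ry": 0, "rz": 0}
    - {"x": 160, "y": 180, "z": -80, "rx": 0, "ry": 0, "rz": 0}
    - {"x": 160, "y": 220, "z": -80, "rx": 0, "ry": 0, "rz": 0}
    - {"x": 160, "y": 220, "z": -80, "rx": 0, "ry": 0, "rz": 0}
  hand: 50

```text
time: 36.25
tool_pos: [0.4529, 0.302, 0.3352]
tool_rot: [3.134, 0.0, 2.835]
contact_force: [-0.0, -0.5, 0.3]
opening: 0.0503
grip_force: 0.0
```

```bash
python3 fit.py; python3 - <<'E'
from h import *
s=observe();print(s['time'],s['contact_force'])
d=pts(['tube','spout','handle','stand','glue','shaker'],6)
for k in d: print(k,d[k][0].round(1),d[k][1].round(1),inst(d[k][0]))
for c in ('side','top'): cv2.imwrite(f'pics/k_{c}.png',read_camera(c)['pixels'])
a=cv2.imread('pics/k_side.png')[150:250,255:385];b=cv2.imread('pics/k_top.png')[100:200,205:335]
cv2.imwrite('pics/k.png',cv2.resize(np.hstack([a,b]),(800,308),interpolation=2))
E
```

```text
side tube [593.3  19.1] [-0.2  0.3] 21.9375 856 funnel [592.6  21.1] [-1.4  2. ] 80.0625 360
top tube [596.  23.] [1.3 4.8] 20.75 450 funnel [594.3  23. ] [-0.4  4.3] 85.375 445
36.65 [-0.36553673  0.90684737 -0.53350837]
tube [591.4  22.    1.8] [1.5 2.5 1.9] [-2.8  2.5]
spout [593.   22.4 107.5] [1.9 1.4 3.2] [-1.4  3.5]
handle [539.2  39.3 204.2] [1.9 2.  2.8] [-57.8   4.5]
stand [592.   19.4   0.6] [0.9 1.3 1.4] [-1.5  0.2]
glue [ 4.712e+02 -3.093e+02 -3.000e-01] [1.2 1.2 2.9] [ -24.6 -349.2]
shaker [ 5.396e+02  3.163e+02 -3.000e-01] [15.6 81.1  1.6] [-135.7  270.2]
```

View pics/k.png

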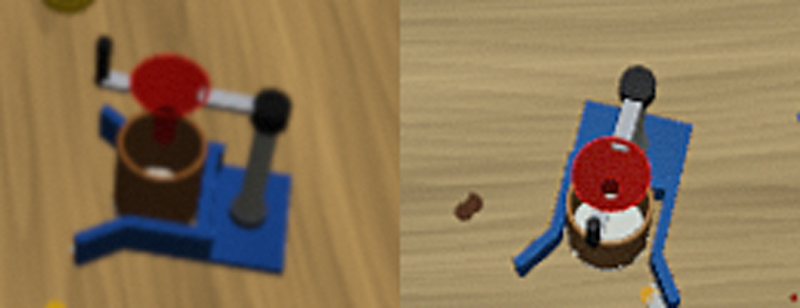

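The spout is now within about 1–2 mm of the tube axis: funnel at (610,175) over the tube in the top crop, spout in the mouth at (165,130) in the side crop. The tube is upright against the back wall, the bystanders haven't moved, and the robot is clear. Handing in.

```bash
python3 -c "
from cell import *
print(hand_in())"
```

```text
the job is handed in; nothing more can be done
None
```

The tube is upright and home against the back of the bay, the funnel's spout is within about 2 mm of the centre of the tube's mouth and released, the glue bottle and yellow-capped tube were not moved, and the job is handed in (no verdict was returned).

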